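# Spray the die and send it home

## Task

Push the die shuttle along its slideway and stop it with the die's round hollow directly below the tip of the clamped spray can's spout. There, squirt it with release agent: press the nozzle cap of that can fully down, hold it there for a moment and let it spring back up; never spray while the hollow is away from the spout. Then push the shuttle on, fully home against the far end stop, and leave the other things on the bench where they are.

Things in the scene. Friction and masses are not known exactly. Their poses are not given: they have to be found in the camera images.
- station: grey base plate 200 (its x) x 540 (y) x 12 mm, fixed; origin at the centre of its underside, z up. Two steel rails along its y, centred on x = -45 mm, carry the shuttle. Dark steel far end stop across the rails at y = +212 mm (100 wide, 24 thick, top at z = 64); low lip (top z = 32) at the other end, y = -258. The slideway is on its -x half (robot's side), the clamped can on its +x half
- shuttle (a joint): travel of the shuttle along the station's +y, in m: 0 at the low lip, 0.21 fully home at the far end stop. The shuttle is a steel slab 86 x 240 x 12 mm (underside 24 mm above the bench) with a die near its front (+y) end and an upright push plate near its rear. About 0.9 kg, no spring, stays where left, slides against about 3 N of friction, cannot lift off
- hollow (a point): centre of the mouth of the round hollow (50 mm across, 18 mm deep) in the top face of the dark steel die, a block 72 (x) x 86 (y) x 40 mm; the mouth is 76 mm above the bench. Axes as the station's. It moves with the shuttle
- push_plate (a point): middle of the top edge of the shuttle's upright steel push plate: 70 mm wide (x), 10 mm thick (y), rising 78 mm above the slab, top edge 114 mm above the bench; 175 mm behind (-y of) the hollow, moving with it. Its rear (-y) face is flat and free for pushing; on its front only a small gusset, 30 mm tall, 24 mm long. Axes as the station's
- cap_top (a point): centre of the flat top of the clamped can's black nozzle cap, a disc 38 mm across and 24 mm tall, top 196 mm above the bench when up. The can (54 mm across, 150 mm tall, pale metal, in a dark steel clamp) is fixed; its axis is at station x = +45 mm, y anywhere from +50 to +110 mm
- cap (a joint): how far the nozzle cap is pressed down, in m: 0 up (sprung), 0.008 at the bottom. The spring takes about 3 N to start and 10 N at the bottom, and lifts the cap when released. Pressed 6 mm or more it sprays fully
- spout_tip (a point): lower end of the thin brass spout tube (7 mm) that leaves the cap towards the station's -x, 170 mm above the bench (cap up), and bends down over the slideway's middle line, 90 mm from the cap's axis; the tip is 127 mm above the bench with the cap up, and moves with the cap
- spare_die: bystander: loose dark steel disc 56 mm across, 35 mm tall, standing on the base plate beside the slideway, on the can's side; origin at the centre of its underside
- spare_can: bystander: loose spray can like the clamped one but without a spout or clamp, 54 mm across, 184 mm tall, standing on the bench; origin at the centre of its underside
- brush_tin: bystander: loose open tin with three brushes, 72 mm across, about 190 mm tall; origin at the centre of its underside
- hammer: bystander: hammer lying on the bench along its x axis, about 260 mm
- wrench: bystander: wrench lying on the bench along its x axis, about 190 mm
- wood_block: bystander: loose wood block 120 x 70 x 45 mm; origin at the centre of its underside

How it is judged (in metres and radians):
On the way, in this order (a step that is already met when the one before it is completed fails the run):
1. the shuttle stands still with the hollow below the spout tip (within 12 mm), cap up (horizontal distance between spout_tip and hollow below 0.012 m and velocity of joint shuttle between -0.01 and 0.01 m/s and value of joint cap below 0.002 m), for 0.3 s.
2. the nozzle cap is pressed at least 6 mm down while the hollow is below the spout tip (value of joint cap above 0.006 m and horizontal distance between spout_tip and hollow below 0.015 m), for 0.15 s.
3. the cap has sprung back up, the hollow still below the spout tip (value of joint cap below 0.002 m and horizontal distance between spout_tip and hollow below 0.015 m), for 0.1 s.
At the end, for the whole second after the job is handed in: the shuttle is home against the far end stop (within 5 mm), the nozzle cap is up (within 2 mm) and the loose things are at rest (value of joint shuttle above 0.205 m and value of joint cap below 0.002 m and linear speed of each of spare_die, spare_can, brush_tin, hammer, wrench, wood_block below 0.02 m/s); the robot touches nothing.
It fails at once if sprayed beside the die: the cap pressed 4 mm or more with the hollow's centre over 20 mm from below the spout tip (value of joint cap above 0.004 m and horizontal distance between spout_tip and hollow above 0.02 m).
It fails at once if a bystander was moved more than 30 mm (distance of any of spare_die, spare_can, brush_tin, hammer, wrench, wood_block from where it was at the start of the episode above 0.03 m).
It also fails if it takes over 54 s, if anything falls off the work surface, if the arm or the gripper's body presses on something with over 40 N, if the wrist force passes 120 N, or if a joint passes its speed limit or range.

## Robot

A 6-joint arm with a two-finger parallel gripper is mounted at the origin on the work surface. World frame = base frame: x ahead of the robot, y to its left, z up, the work surface at z = 0. Lengths are in m, angles in degrees, forces in N, time in s.
With the tool pointing down it reaches from about 0.4 to 0.825 m from the base axis. Payload 7 kg.
Tool frame: the origin (TCP) lies between the finger pads; the fingertips stand 14 mm ahead of it and the grasp point (between the pads) lies 5 mm behind it; z points along the fingers, y is the line along which they close (so a half turn about z gives the same grasp; the last joint's range is limited). The gripper opens to 88 mm and grips with 3 to 60 N. Pads are 19 mm wide; open, the fingers measure 130 mm over their backs; the gripper's body (78 mm by 193 mm) begins 47 mm behind the grasp point.
Start: joints at [-52.706, 20.546, 0.682, 0, -70.136, -16.507], TCP at [0.24, -0.631, 0.241] pointing down, gripper open.
Joint ranges: [-176.03, 176.03], [-82.01, 121.73], [-58.28, 71.71], [-173.87, 95.51], [-174.79, -0.11], [-173.66, 173.66]. Speed limits (degrees/s): [136.94, 136.94, 172.46, 180, 180, 180].

## Interface

Orientations are given as [roll, pitch, yaw] about the fixed x, y, z axes, in that order (R = Rz(yaw) Ry(pitch) Rx(roll)).
In Python, from plant import status, cams, job gives the robot as it stands. The module is installed in compiled form; this text tells all that it offers.
- The arm moves only by the tool step_arm, never from a script. Its arguments are lists of equal length, an entry for each row: "xyz": the shift along the tool's x, y, z each as a share of 20 cm, from -1 to 1, a list of three; "yaw": the turn about the tool's z as a share of 360 degrees, from -1 to 1; "claw": the closure, from -1 (fully open) to 1 (shut). A call has 1 to 20 rows; each row is the pose to reach, as a shift and turn from the pose commanded when the call began, along the tool's axes at that moment, turning the shorter way round; what a row does not reach only later rows make up. A row lasts 1/12 s, in which the tool goes at most 41.7 mm and 7.16 degrees, less where a joint would pass 70% of its speed; a pose out of reach is approached as far as the arm can. A call with a number of a shift or a turn outside -1 to 1 is refused whole. A call with a gripper value outside its range is refused whole. The fingers move at their own pace and stop on an object; "grip_force" is the grip in N (left out, the last holds). Time passes only in rows, so rows that repeat a pose let the fingers close. It gives the time, the measured TCP pose, the force, the opening and the grip force at its end, in the units of the state.
- status.get_state(): the state, without advancing time (a new reading comes with each control period).
- cams.capture(name): name is "scene" or "top" or "wrist"; returns (picture, depth): 480x640x3 uint8, blue, green, red; 480x640 float32, m along the optical axis (not along the pixel's ray), 0 where there is no reading.
- cams.calibration(name): a dict with "mtx" (3x3 intrinsics, pixels), "camera_from_world" (4x4, takes a point from world to camera coordinates); the wrist camera has in their place "T_tool_cam" (4x4, takes a point from camera to tool coordinates, whose origin is the TCP and whose axes are the flange's). Camera axes: x right, y down, z forward; pixel columns grow to the right and rows downward; lengths in m; the calibration is good to about 2 mm. A picture is of the moment at which its call begins: read the wrist's pose just before it. calibration takes no time and is no camera call.
- job.close_job(): hands the job in; it is judged then, once.
The state is a dict: "time_s": time; "joints": joint angles; "qd": joint speeds; "joint_torque": joint torques, N m; "tcp_pos": TCP position; "eef_rot": TCP orientation; "contact_force": force on the tool from outside, world axes, zero at the start; "moment": the same for the moment, N m; "gripper_width": finger opening in m; "gripper_force": force on a finger pad.
Only numpy, scipy, OpenCV 4.12 (cv2) and the standard library are available. Lean on these libraries where they do the work, as an engineer would, in place of code of your own. Each camera call takes 0.05 s, during which the arm holds its last target. There are 200 camera calls.

## Working session

There is one attempt and no reset: what is moved stays moved. The work goes in short steps, Python scripts to look and compute and a tool call to move; the robot and the scene stay as the last step left them, time stands still between calls to the robot, and variables do not carry over. Pictures are saved under pics/ and viewed, at most 10 in all, crops included, and the job is handed in when it is done.

Besides the shell and the picture viewer there is one more tool, called after ">>>" in YAML: its name, and indented under it one key for each argument. step_arm: Moves the arm, as the interface text tells. Shift numbers are shares of 20 cm and turn numbers shares of 360 degrees, none past 1 either way. Its arguments: {"type":"object","properties":{"xyz":{"type":"array"},"yaw":{"type":"array"},"claw":{"type":"array"},"grip_force":{"type":"number"}},"required":["xyz","yaw","claw"]}

```bash
mkdir -p pics
python3 - <<'E'
from plant import status,cams
import cv2,numpy as np
s=status.get_state();print(s)
for n in("scene","top"):
    p,d=cams.capture(n);cv2.imwrite(f"pics/{n}0.png",p);np.save(f"pics/{n}0.npy",d);c=cams.calibration(n);print(n,c)
E
```

```text
{'time_s': 0.0, 'joints': array([-5.27048442e+01,  2.05921738e+01,  6.34028051e-01, -2.06839570e-02,
       -7.01385557e+01, -1.65062417e+01]), 'qd': array([-0.05430913, -0.11263589,  0.04695379,  0.01982839,  0.19030591,
        0.10356033]), 'joint_torque': array([ 3.57929571e-05, -5.82723141e+01,  2.93050486e+01,  6.99697629e+00,
        6.91996000e-03, -1.69544633e-04]), 'tcp_pos': array([ 0.23937207, -0.63061471,  0.23961452]), 'eef_rot': array([ 1.79901759e+02, -8.83461968e-03, -1.59218122e+02]), 'contact_force': array([ 0.28363191, -0.06414292, -0.08858024]), 'moment': array([-0.01055536, -0.00181288, -0.00202875]), 'gripper_force': 0.0, 'gripper_width': 0.08747368370042391}
scene {'mtx': array([[601.60967236,   0.        , 315.42530285],
       [  0.        , 601.60967236, 241.84519748],
       [  0.        ,   0.        ,   1.        ]]), 'camera_from_world': array([[-0.78586812,  0.61838969, -0.00234294,  0.38162873],
       [ 0.50378447,  0.63801798, -0.58235236, -0.19039657],
       [-0.35862585, -0.45883249, -0.81293311,  1.95337749],
       [ 0.        ,  0.        ,  0.        ,  1.        ]])}
top {'mtx': array([[491.25580905,   0.        , 315.97331419],
       [  0.        , 491.25580905, 235.09338254],
       [  0.        ,   0.        ,   1.        ]]), 'camera_from_world': array([[ 0.00746687, -0.99993346,  0.00879293, -0.01623311],
       [-0.9803409 , -0.0090538 , -0.1971034 ,  0.49360849],
       [ 0.19716989, -0.00714832, -0.98034327,  1.64550491],
       [ 0.        ,  0.        ,  0.        ,  1.        ]])}
```

View pics/scene0.png

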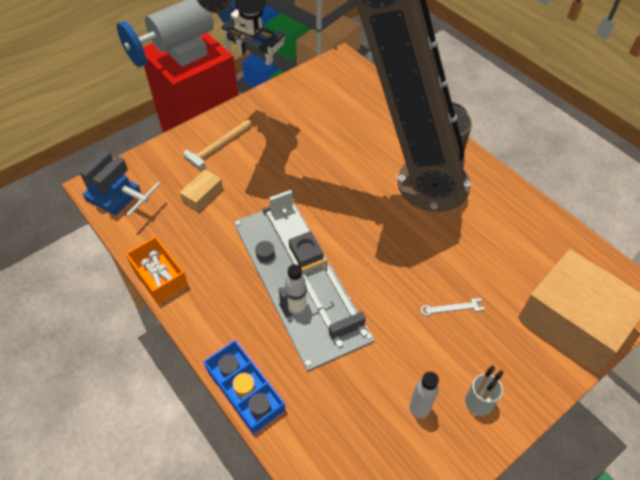

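View pics/top0.png

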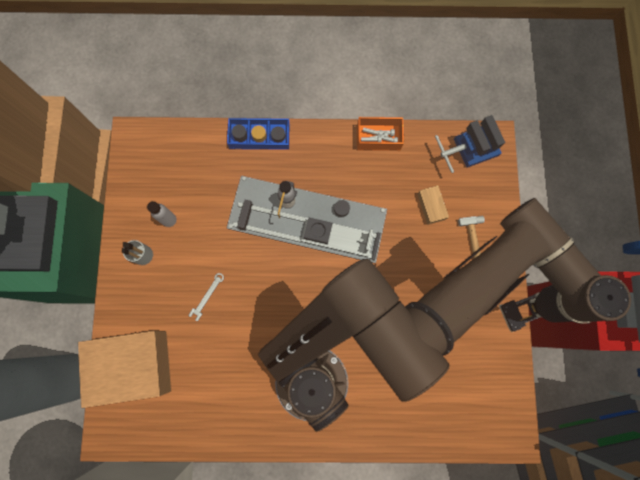

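The scene shows the station in the middle, with the shuttle at its low end. In the top view the station's corners are near (242,178), (386,208), (376,260) and (229,228), the cap is near (286,187) and the die near (317,230). I'll enlarge it to read these more exactly.

Run:
```python
import cv2
p=cv2.imread("pics/top0.png")[165:275,220:400]
cv2.imwrite("pics/topc.png",cv2.resize(p,None,fx=4.4,fy=4.4,interpolation=cv2.INTER_CUBIC))
p=cv2.imread("pics/scene0.png")[180:380,220:400]
cv2.imwrite("pics/scenec.png",cv2.resize(p,None,fx=3,fy=3,interpolation=cv2.INTER_CUBIC))
```

```text
(no output)
```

View pics/topc.png

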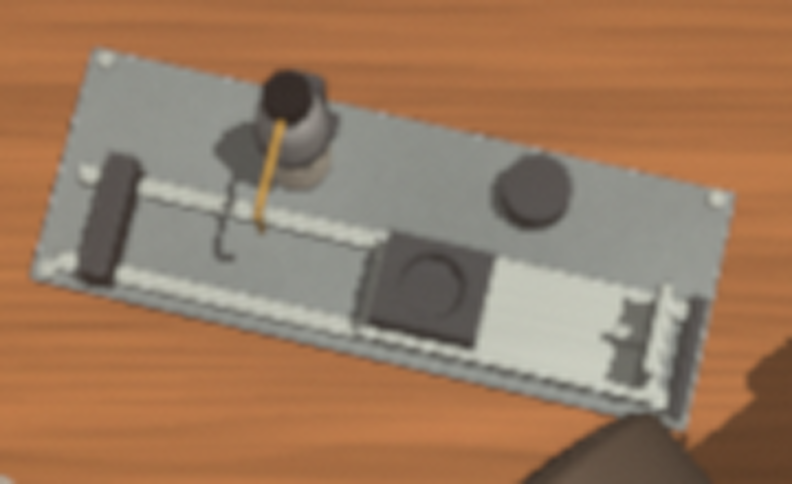

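View pics/scenec.png

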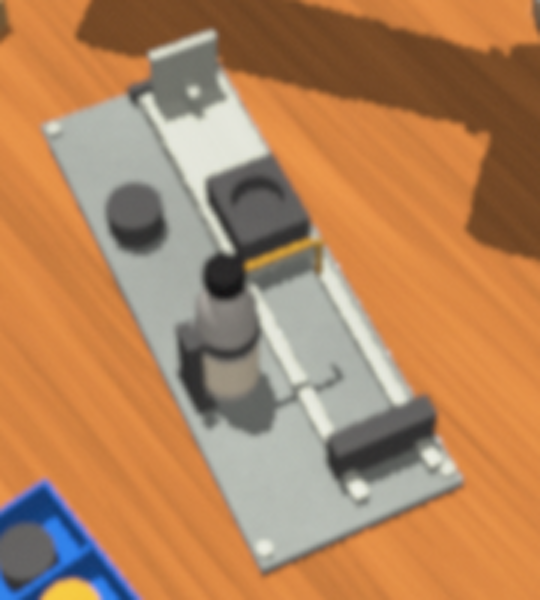

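The top crop gives plate corners at (98,50), (735,195), (35,280) and (685,428), the cap at (287,93), the spout tip at (261,230) and the hollow at (432,287). The scene crop shows corners at (42,127), (265,573) and (463,483), the cap at (226,268), the hollow at (258,203), the spout tip at (320,270) and the top edge of the push plate running from (149,52) to (216,32). I'll fit the poses from both views.

```bash
cat > h.py <<'E'
import numpy as np
from plant import cams
from scipy.optimize import least_squares
def proj(n,P):
    c=cams.calibration(n);q=c["camera_from_world"]@np.append(P,1);q=c["mtx"]@q[:3];return q[:2]/q[2]
def S(p,x,y):
    c,s=np.cos(p[2]),np.sin(p[2]);return np.array([p[0]+c*x-s*y,p[1]+s*x+c*y])
E
python3 - <<'E'
from h import *
K={n:cams.calibration(n) for n in("top","scene")}
def proj(n,P):
    q=K[n]["camera_from_world"]@np.append(P,1);q=K[n]["mtx"]@q[:3];return q[:2]/q[2]
def px(n,u,v): return np.array([220+(u+.5)/4.4-.5,165+(v+.5)/4.4-.5]) if n=="top" else np.array([220+(u+.5)/3-.5,180+(v+.5)/3-.5])
C=[("top",98,50,.1,.27),("top",735,195,.1,-.27),("top",35,280,-.1,.27),("top",685,428,-.1,-.27),
("scene",42,127,.1,-.27),("scene",265,573,.1,.27),("scene",463,483,-.1,.27)]
# p: x,y,th, ycan, yhollow
O=[("top",287,93,"cap"),("scene",226,268,"cap"),("top",261,230,"tip"),("scene",320,270,"tip"),("top",432,287,"hol"),("scene",258,203,"hol"),("scene",182.5,42,"pp")]
def pt(p,k):
    if k=="cap":return (*S(p,.045,p[3]),.196)
    if k=="tip":return (*S(p,-.045,p[3]),.127)
    if k=="hol":return (*S(p,-.045,p[4]),.076)
    if k=="pp":return (*S(p,-.045,p[4]-.175),.114)
def r(p):
    return np.concatenate([proj(n,(*S(p,x,y),.012))-px(n,u,v) for n,u,v,x,y in C]+[proj(n,pt(p,k))-px(n,u,v) for n,u,v,k in O])
f=least_squares(r,[.6,0,-.2,.08,-.05]);p=f.x
print(p,np.degrees(p[2]));print(f.fun.reshape(-1,2).round(2))
for k in("cap","tip","hol","pp"):print(k,np.round(pt(p,k),4))
# along rail: pushing
u=S(p,0,1)-p[:2];print("dir",u,"travel to spout",p[3]-p[4])
# spare die at crop
E
```

```text
[ 0.56240805  0.021091   -0.22222813  0.08186683 -0.04831177] -12.732733726411425
[[-1.57 -0.83]
 [ 0.07 -0.45]
 [-1.83 -0.41]
 [-0.    0.66]
 [-0.77 -0.82]
 [-0.85 -1.02]
 [ 0.67 -1.09]
 [-0.31  0.11]
 [-0.51 -0.36]
 [ 0.19  0.55]
 [-0.34  0.89]
 [-0.55 -0.36]
 [ 0.08 -1.66]
 [ 0.09  0.96]]
cap [0.6243 0.091  0.196 ]
tip [0.5366 0.1109 0.127 ]
hol [ 0.5079 -0.0161  0.076 ]
pp [ 0.4693 -0.1868  0.114 ]
dir [0.2204035  0.97540878] travel to spout 0.13017860239412612
```

```bash
cat > go.py <<'E'
import sys,numpy as np
from plant import status
from scipy.spatial.transform import Rotation as R
s=status.get_state();t=[float(a) for a in sys.argv[1:5]]
r=R.from_euler("xyz",s["eef_rot"],degrees=True)
d=r.inv().apply(np.array(t[:3])-s["tcp_pos"])
dy=(t[3]-s["eef_rot"][2]+180)%360-180
print(s["time_s"],s["tcp_pos"].round(4),s["eef_rot"].round(2),s["contact_force"].round(1));print("xyz",(d/.2).round(4),"yaw",round(-dy/360,4))
E
python3 go.py .462 -.222 .25 -102.73
```

```text
0.1 [ 0.2394 -0.6307  0.2398] [ 1.7992e+02 -1.0000e-02 -1.5922e+02] [-0.7  0.5  0. ]
xyz [-1.7657  1.5157 -0.0494] yaw -0.1569
```

>>> step_arm:
  xyz:
    - [-0.15, 0.13, -0.02]
    - [-0.3, 0.26, -0.05]
    - [-0.45, 0.39, -0.05]
    - [-0.6, 0.51, -0.05]
    - [-0.75, 0.64, -0.05]
    - [-0.88, 0.76, -0.05]
    - [-0.88, 0.76, -0.05]
    - [-0.88, 0.76, -0.05]
    - [-0.88, 0.76, -0.05]
  yaw: [-0.019, -0.038, -0.057, -0.076, -0.095, -0.114, -0.133, -0.152, -0.157]
  claw: [1, 1, 1, 1, 1, 1, 1, 1, 1]
  grip_force: 20

```text
time_s: 0.85
tcp_pos: [0.3506, -0.4255, 0.2506]
eef_rot: [-180.0, 0.0, -102.2]
contact_force: [-0.2, 0.7, -0.2]
gripper_width: 0.0332
gripper_force: 0.0
```

```bash
python3 go.py .462 -.222 .25 -102.73
```

```text
0.85 [ 0.3506 -0.4255  0.2506] [-1.8000e+02  1.0000e-02 -1.0217e+02] [-0.2  0.7 -0.2]
xyz [-1.1119 -0.3298  0.003 ] yaw 0.0015
```

>>> step_arm:
  xyz:
    - [-0.2, -0.06, 0]
    - [-0.4, -0.12, 0]
    - [-0.6, -0.18, 0]
    - [-0.8, -0.24, 0]
    - [-1, -0.32, 0]
    - [-1, -0.32, 0]
    - [-1, -0.32, 0]
    - [-1, -0.32, 0]
  yaw: [0.0015, 0.0015, 0.0015, 0.0015, 0.0015, 0.0015, 0.0015, 0.0015]
  claw: [1, 1, 1, 1, 1, 1, 1, 1]

```text
time_s: 1.52
tcp_pos: [0.4564, -0.2451, 0.2503]
eef_rot: [180.0, -0.0, -103.2]
contact_force: [0.5, -0.1, -0.0]
gripper_width: 0.0005
gripper_force: 0.0
```

```bash
python3 go.py .459 -.232 .084 -102.73
python3 - <<'E'
from plant import status,cams
import cv2
p,d=cams.capture("wrist");cv2.imwrite("pics/w1.png",p)
c=cams.calibration("wrist");print(c)
E
```

```text
1.5167 [ 0.4564 -0.2451  0.2503] [ 179.96   -0.   -103.16] [ 0.5 -0.1 -0. ]
xyz [-0.0668  0.0016  0.8315] yaw -0.0012
{'mtx': array([[351.93959457,   0.        , 324.14709521],
       [  0.        , 351.93959457, 243.05707005],
       [  0.        ,   0.        ,   1.        ]]), 'T_tool_cam': array([[-5.43886991e-04, -9.62793749e-01, -2.70236750e-01,
         7.08309356e-02],
       [ 9.99999849e-01, -5.43876326e-04, -7.49201643e-05,
         4.80186265e-05],
       [-7.48427050e-05, -2.70236750e-01,  9.62793900e-01,
        -1.44861582e-01],
       [ 0.00000000e+00,  0.00000000e+00,  0.00000000e+00,
         1.00000000e+00]])}
```

View pics/w1.png

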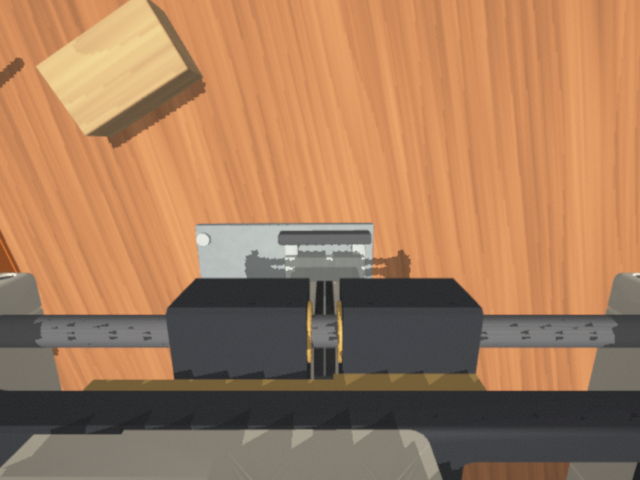

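The wrist view shows the rear edge of the station, with corners at (197,224) and (373,224), squared up with the tool. The low lip spans (278,237)–(371,237). I'll check the station fit against these corners.

Run:
```python
from h import *
from plant import status
from scipy.spatial.transform import Rotation as R
s=status.get_state();c=cams.calibration("wrist");r=R.from_euler("xyz",s["eef_rot"],degrees=True).as_matrix()
def hit(u,v,z):
    d=np.linalg.inv(c["mtx"])@[u,v,1];T=c["T_tool_cam"];d=r@T[:3,:3]@d;o=s["tcp_pos"]+r@T[:3,3];return (o+d*(z-o[2])/d[2])
p=[.56241,.02109,-.22223]
for u,v,z,x,y in[(197,224,.012,.1,-.27),(373,224,.012,-.1,-.27),(278,232,.032,0,0),(371,232,.032,0,0)]:
    print(hit(u,v,z).round(4),S(p,x,y).round(4))
```

```text
[ 0.597  -0.2639  0.012 ] [ 0.6004 -0.2643]
[ 0.4062 -0.2189  0.012 ] [ 0.4054 -0.2202]
[ 0.5079 -0.2385  0.032 ] [0.5624 0.0211]
[ 0.4117 -0.2159  0.032 ] [0.5624 0.0211]
```

>>> step_arm:
  xyz:
    - [0, 0, 0.15]
    - [0, 0, 0.3]
    - [0, 0, 0.45]
    - [0, 0, 0.6]
    - [0, 0, 0.75]
    - [0, 0, 0.83]
    - [0, 0, 0.83]
    - [0, 0, 0.83]
  yaw: [-0.001, -0.001, -0.001, -0.001, -0.001, -0.001, -0.001, -0.001]
  claw: [1, 1, 1, 1, 1, 1, 1, 1]

```text
time_s: 2.23
tcp_pos: [0.4554, -0.2466, 0.0841]
eef_rot: [179.9, -0.0, -103.0]
contact_force: [0.5, -0.5, 1.0]
gripper_width: -0.0001
gripper_force: 0.0
```

>>> step_arm:
  xyz:
    - [-0.05, 0, 0]
    - [-0.1, 0, 0]
    - [-0.14, 0, 0]
    - [-0.17, 0, 0]
    - [-0.2, 0, 0]
    - [-0.22, 0, 0]
    - [-0.24, 0, 0]
    - [-0.26, 0, 0]
    - [-0.28, 0, 0]
    - [-0.3, 0, 0]
    - [-0.32, 0, 0]
    - [-0.34, 0, 0]
  yaw: [0, 0, 0, 0, 0, 0, 0, 0, 0, 0, 0, 0]
  claw: [1, 1, 1, 1, 1, 1, 1, 1, 1, 1, 1, 1]

```text
time_s: 3.23
tcp_pos: [0.4718, -0.1789, 0.0846]
eef_rot: [-180.0, -0.0, -102.9]
contact_force: [-0.9, -3.3, 2.7]
gripper_width: 0.0002
gripper_force: 1.6
```

>>> step_arm:
  xyz:
    - [-0.03, 0, 0]
    - [-0.07, 0, 0]
    - [-0.11, 0, 0]
    - [-0.15, 0, 0]
    - [-0.19, 0, 0]
    - [-0.23, 0, 0]
    - [-0.27, 0, 0]
    - [-0.31, 0, 0]
    - [-0.35, 0, 0]
    - [-0.38, 0, 0]
    - [-0.4, 0, 0]
    - [-0.41, 0, 0]
    - [-0.42, 0, 0]
    - [-0.42, 0, 0]
  yaw: [0, 0, 0, 0, 0, 0, 0, 0, 0, 0, 0, 0, 0, 0]
  claw: [1, 1, 1, 1, 1, 1, 1, 1, 1, 1, 1, 1, 1, 1]

```text
time_s: 4.4
tcp_pos: [0.49, -0.0969, 0.0843]
eef_rot: [180.0, 0.0, -102.9]
contact_force: [-0.1, -0.7, 0.7]
gripper_width: 0.0004
gripper_force: 0.0
```

Run:
```python
from plant import status,cams
import cv2,numpy as np
s=status.get_state();print(s["time_s"],s["tcp_pos"],s["eef_rot"],s["contact_force"])
a,_=cams.capture("top");b,_=cams.capture("scene")
a=cv2.resize(a[170:250,235:335],None,fx=5,fy=5,interpolation=cv2.INTER_CUBIC)
b=cv2.resize(b[180:360,250:370],None,fx=3.2,fy=3.2,interpolation=cv2.INTER_CUBIC)
o=np.zeros((600,800,3),np.uint8) ;o=np.zeros((580,500+384-84,3),np.uint8)
a=a[:, :416];o[:400,:416]=a;o[:576,416:]=b
cv2.imwrite("pics/c2.png",o)
```

```text
4.4 [ 0.49003023 -0.09685983  0.08431178] [ 1.79957379e+02  1.39902773e-02 -1.02887207e+02] [-0.06695233 -0.68377847  0.73229765]
```

View pics/c2.png

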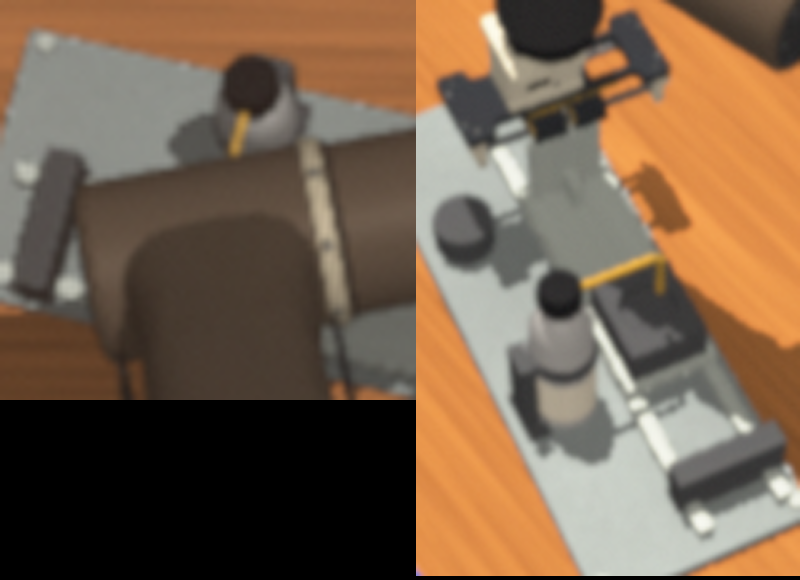

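The top view is blocked by the arm. In the scene panel the spout tip is at (661,290) and the die's top corners are near (592,292), (633,378) and (706,335). I'll compare these with predictions.

Run:
```python
from h import *
p=[.56241,.02109,-.22223]
f=lambda P:((proj("scene",P)-[250,180]+.5)*3.2-.5+[416,0]).round(1)
print("tip",f((*S(p,-.045,.0819),.127)))
for q in(.10,.107,.115):
    y=-.0483+q;print(q,[f((*S(p,-.045+dx,y+dy),.076)) for dx,dy in((.036,-.043),(.036,.043),(-.036,.043),(0,0))],"pp",f((*S(p,-.045,y-.175),.114)))
```

```text
tip [660.3 290.9]
0.1 [array([585.6, 274. ]), array([628.1, 350.4]), array([703.9, 319.3]), array([644.2, 296.5])] pp [559.6 125.1]
0.107 [array([589. , 280.1]), array([631.6, 356.9]), array([707.6, 325.6]), array([647.8, 302.7])] pp [562.8 130.7]
0.115 [array([592.8, 287. ]), array([635.7, 364.2]), array([711.8, 332.8]), array([651.8, 309.7])] pp [566.5 137.1]
```

```bash
cat > dep.py <<'E'
from h import *
def cloud(n,d):
    c=cams.calibration(n);K=c["mtx"];v,u=np.nonzero(d>0);z=d[v,u]
    P=np.c_[(u-K[0,2])/K[0,0]*z,(v-K[1,2])/K[1,1]*z,z,np.ones_like(z)]
    W=(np.linalg.inv(c["camera_from_world"])@P.T).T[:,:3]
    th=-.22223;e=W[:,:2]-[.56241,.02109]
    return np.c_[e[:,0]*np.cos(th)+e[:,1]*np.sin(th),-e[:,0]*np.sin(th)+e[:,1]*np.cos(th),W[:,2]]
def ext(Q,lo,hi,x0,x1,y0,y1):
    m=(Q[:,2]>lo)&(Q[:,2]<hi)&(Q[:,0]>x0)&(Q[:,0]<x1)&(Q[:,1]>y0)&(Q[:,1]<y1);q=Q[m]
    return (len(q),)+tuple(np.percentile(q,[1,50,99],axis=0).round(4).tolist()) if len(q) else 0
E
python3 - <<'E'
from dep import *
for n in("scene0","top0"):
    Q=cloud(n[:-1],np.load(f"pics/{n}.npy"))
    print(n,"die",ext(Q,.070,.084,-.1,.01,-.15,.05));print("cap",ext(Q,.188,.205,0,.1,0,.15));print("stop",ext(Q,.056,.07,-.12,.02,.15,.25));print("plate",ext(Q,.1,.125,-.1,.01,-.3,-.15));print("tip",ext(Q,.11,.16,-.07,-.02,.04,.12))
_,d=cams.capture("scene");np.save("pics/scene1.npy",d);Q=cloud("scene",d)
print("now die",ext(Q,.070,.084,-.1,.01,-.05,.15));print("tip",ext(Q,.11,.16,-.07,-.02,.04,.12),"plate",ext(Q,.10,.118,-.1,.01,-.15,-.0))
E
```

```text
scene0 die (470, [-0.0804, -0.0926, 0.0703], [-0.0446, -0.049, 0.0763], [-0.0084, -0.0041, 0.0833])
cap (158, [0.004, 0.0669, 0.1883], [0.0456, 0.0852, 0.1954], [0.0636, 0.1019, 0.2021])
stop (333, [-0.0932, 0.1992, 0.0567], [-0.0426, 0.2137, 0.0641], [0.0057, 0.2253, 0.0693])
plate (121, [-0.0776, -0.2317, 0.1005], [-0.0452, -0.2217, 0.1112], [-0.0105, -0.2138, 0.1207])
tip (19, [-0.0479, 0.0804, 0.1278], [-0.0432, 0.0843, 0.144], [-0.0407, 0.0878, 0.1579])
top0 die (333, [-0.0822, -0.0909, 0.0702], [-0.046, -0.0468, 0.0761], [-0.0111, -0.0058, 0.0831])
cap (106, [0.0229, 0.066, 0.1882], [0.0426, 0.0831, 0.1946], [0.06, 0.1003, 0.2011])
stop (192, [-0.0962, 0.2002, 0.0567], [-0.0486, 0.2119, 0.0633], [0.0024, 0.2246, 0.0698])
plate (69, [-0.0798, -0.2281, 0.1018], [-0.0478, -0.2226, 0.114], [-0.0139, -0.2181, 0.1221])
tip (5, [-0.0494, 0.0808, 0.1322], [-0.0483, 0.0813, 0.1378], [-0.0451, 0.0843, 0.1501])
now die (450, [-0.0805, 0.0226, 0.0703], [-0.0406, 0.0736, 0.0758], [-0.0081, 0.1053, 0.0827])
tip (18, [-0.0469, 0.0817, 0.132], [-0.0431, 0.0841, 0.1448], [-0.0402, 0.0884, 0.1574]) plate (96, [-0.0794, -0.1189, 0.1001], [-0.0433, -0.1108, 0.1086], [-0.01, -0.1054, 0.1176])
```

>>> step_arm:
  xyz:
    - [-0.015, 0, 0]
    - [-0.03, 0, 0]
    - [-0.045, 0, 0]
    - [-0.06, 0, 0]
    - [-0.075, 0, 0]
    - [-0.085, 0, 0]
    - [-0.09, 0, 0]
    - [-0.095, 0, 0]
    - [-0.095, 0, 0]
    - [-0.095, 0, 0]
  yaw: [0, 0, 0, 0, 0, 0, 0, 0, 0, 0]
  claw: [1, 1, 1, 1, 1, 1, 1, 1, 1, 1]

```text
time_s: 5.38
tcp_pos: [0.4948, -0.0786, 0.0847]
eef_rot: [-180.0, 0.0, -102.9]
contact_force: [-1.8, -2.1, -0.8]
gripper_width: 0.0003
gripper_force: 0.8
```

Run:
```python
from dep import *
import cv2
from plant import status
s=status.get_state();print(s["time_s"],s["tcp_pos"],s["contact_force"])
for i in range(2):
    p,d=cams.capture("scene");Q=cloud("scene",d)
    print("die",ext(Q,.070,.084,-.1,.01,0,.15));print("tip",ext(Q,.11,.16,-.07,-.02,.04,.12),"plate",ext(Q,.10,.118,-.1,.01,-.13,-.05))
b=cv2.resize(p[230:310,290:370],None,fx=7,fy=7,interpolation=cv2.INTER_CUBIC)
for P,c in (((-.045,.0825,.076),(0,0,255)),((-.045,.0825,.127),(0,255,0))):
    x=(proj("scene",(*S([.56241,.02109,-.22223],*P[:2]),P[2]))-[290,230]+.5)*7;cv2.drawMarker(b,tuple(int(v) for v in x),c,1,14)
cv2.imwrite("pics/c3.png",b)
```

```text
5.3833 [ 0.49478779 -0.07858014  0.08466231] [-1.83533004 -2.10636659 -0.77969457]
die (493, [-0.0805, 0.0356, 0.0702], [-0.0413, 0.0838, 0.0762], [-0.008, 0.1233, 0.083])
tip (19, [-0.0463, 0.0815, 0.1308], [-0.0435, 0.0847, 0.1442], [-0.04, 0.0879, 0.1581]) plate (92, [-0.0791, -0.1025, 0.1004], [-0.0442, -0.0918, 0.1091], [-0.0089, -0.0873, 0.1178])
die (506, [-0.0801, 0.0362, 0.0701], [-0.041, 0.0855, 0.0763], [-0.0079, 0.1235, 0.0833])
tip (18, [-0.0479, 0.0815, 0.1281], [-0.0436, 0.0835, 0.1428], [-0.0412, 0.0879, 0.156]) plate (98, [-0.0789, -0.101, 0.1002], [-0.0422, -0.0918, 0.1073], [-0.0088, -0.0876, 0.1171])
```

View pics/c3.png

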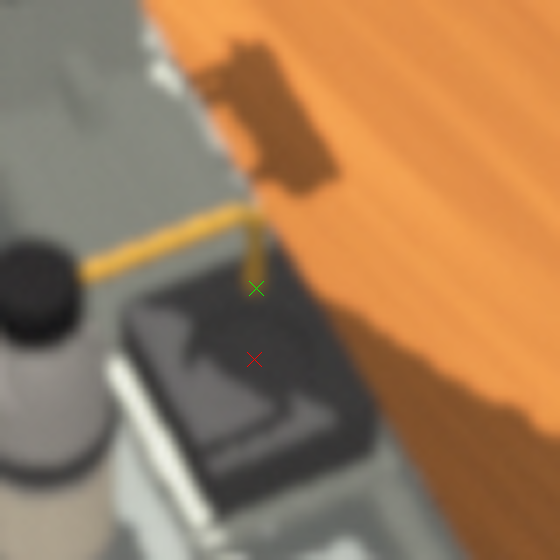

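The hollow sits within about 2 mm of the point below the tip (red cross at (254,359), tip at (256,288)). I'll back off, lift, and move over the cap.

>>> step_arm:
  xyz:
    - [0.04, 0, 0]
    - [0.08, 0, 0]
    - [0.1, 0, 0]
    - [0.1, 0, -0.1]
    - [0.1, 0, -0.28]
    - [0.1, 0, -0.46]
    - [0.1, 0, -0.64]
    - [0.1, 0, -0.83]
    - [0.1, 0, -0.83]
    - [0.1, 0, -0.83]
  yaw: [0, 0, 0, 0, 0, 0, 0, 0, 0, 0]
  claw: [1, 1, 1, 1, 1, 1, 1, 1, 1, 1]

```text
time_s: 6.32
tcp_pos: [0.4915, -0.0986, 0.2534]
eef_rot: [-179.7, 0.1, -102.9]
contact_force: [-0.8, 0.1, -0.9]
gripper_width: 0.0002
gripper_force: 0.0
```

```bash
python3 go.py .6245 .092 .25 -102.73
python3 - <<'E'
from dep import *
p,d=cams.capture("scene");Q=cloud("scene",d)
print("die",ext(Q,.070,.084,-.1,.01,0,.15));print("plate",ext(Q,.10,.118,-.1,.01,-.13,-.05))
p,d=cams.capture("top");Q=cloud("top",d)
print("die",ext(Q,.070,.084,-.1,.01,0,.15))
E
```

```text
6.3167 [ 0.4915 -0.0986  0.2534] [-1.7968e+02  1.3000e-01 -1.0290e+02] [-0.8  0.1 -0.9]
xyz [-1.0772 -0.4356  0.0217] yaw -0.0005
die (505, [-0.0801, 0.0363, 0.0702], [-0.04, 0.084, 0.0765], [-0.008, 0.1237, 0.083])
plate (130, [-0.0786, -0.1026, 0.1005], [-0.043, -0.0931, 0.1106], [-0.0092, -0.0873, 0.1175])
die 0
```

>>> step_arm:
  xyz:
    - [-0.15, -0.08, 0]
    - [-0.3, -0.16, 0]
    - [-0.45, -0.24, 0]
    - [-0.6, -0.32, 0]
    - [-0.75, -0.4, 0]
    - [-0.9, -0.43, 0]
    - [-1, -0.43, 0]
    - [-1, -0.43, 0]
    - [-1, -0.43, 0]
    - [-1, -0.43, 0]
  yaw: [0, 0, 0, 0, 0, 0, 0, 0, 0, 0]
  claw: [1, 1, 1, 1, 1, 1, 1, 1, 1, 1]

```text
time_s: 7.25
tcp_pos: [0.6179, 0.0771, 0.2492]
eef_rot: [179.9, -0.1, -102.9]
contact_force: [1.5, -0.6, 1.0]
gripper_width: 0.0007
gripper_force: 0.0
```

```bash
python3 go.py .6245 .092 .216 -102.73
```

```text
7.25 [0.6179 0.0771 0.2492] [ 1.7988e+02 -8.0000e-02 -1.0287e+02] [ 1.5 -0.6  1. ]
xyz [-0.0801 -0.0157  0.1657] yaw -0.0004
```

>>> step_arm:
  xyz:
    - [-0.04, -0.01, 0.04]
    - [-0.08, -0.015, 0.09]
    - [-0.08, -0.015, 0.13]
    - [-0.08, -0.015, 0.155]
    - [-0.08, -0.015, 0.165]
    - [-0.08, -0.015, 0.165]
    - [-0.08, -0.015, 0.165]
  yaw: [0, 0, 0, 0, 0, 0, 0]
  claw: [1, 1, 1, 1, 1, 1, 1]

```text
time_s: 7.83
tcp_pos: [0.6251, 0.0923, 0.2176]
eef_rot: [-180.0, -0.0, -102.9]
contact_force: [-0.4, -0.6, 0.3]
gripper_width: 0.0006
gripper_force: 0.0
```

```bash
python3 go.py .6245 .092 .201 -102.73;python3 - <<'E'
from plant import cams
import cv2
p,d=cams.capture("scene");cv2.imwrite("pics/c4.png",cv2.resize(p[200:320,220:370],None,fx=4,fy=4,interpolation=cv2.INTER_CUBIC))
E
```

```text
7.8333 [0.6251 0.0923 0.2176] [-1.7999e+02 -1.0000e-02 -1.0288e+02] [-0.4 -0.6  0.3]
xyz [0.002  0.0025 0.0832] yaw -0.0004
```

View pics/c4.png

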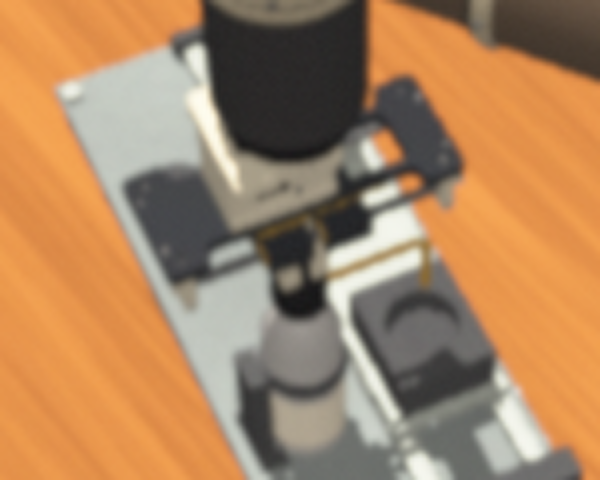

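The fingertips at (300,270) are centred just above the cap, and the die is under the spout at (425,285). Now I'll press.

>>> step_arm:
  xyz:
    - [0, 0, 0.02]
    - [0, 0, 0.035]
    - [0, 0, 0.045]
    - [0, 0, 0.055]
    - [0, 0, 0.065]
    - [0, 0, 0.072]
    - [0, 0, 0.076]
    - [0, 0, 0.076]
    - [0, 0, 0.076]
  yaw: [0, 0, 0, 0, 0, 0, 0, 0, 0]
  claw: [1, 1, 1, 1, 1, 1, 1, 1, 1]

```text
time_s: 8.63
tcp_pos: [0.6252, 0.0925, 0.2036]
eef_rot: [-179.9, 0.0, -102.9]
contact_force: [-3.2, 0.5, 8.0]
gripper_width: 0.0006
gripper_force: 4.2
```

>>> step_arm:
  xyz:
    - [0, 0, 0.006]
    - [0, 0, 0.012]
    - [0, 0, 0.016]
    - [0, 0, 0.018]
    - [0, 0, 0.018]
    - [0, 0, 0.018]
    - [0, 0, 0.018]
    - [0, 0, 0.018]
  yaw: [0, 0, 0, 0, 0, 0, 0, 0]
  claw: [1, 1, 1, 1, 1, 1, 1, 1]

```text
time_s: 9.3
tcp_pos: [0.6253, 0.0925, 0.2022]
eef_rot: [-179.8, 0.0, -102.8]
contact_force: [-8.8, 0.8, 20.4]
gripper_width: 0.0001
gripper_force: 10.3
```

20 N is twice the spring's 10 N at the bottom, so the cap is fully down. I'll release it.

>>> step_arm:
  xyz:
    - [0, 0, -0.03]
    - [0, 0, -0.06]
    - [0, 0, -0.12]
    - [0, 0, -0.2]
    - [0, 0, -0.25]
    - [0, 0, -0.25]
    - [0, 0, -0.25]
    - [0, 0, -0.25]
  yaw: [0, 0, 0, 0, 0, 0, 0, 0]
  claw: [1, 1, 1, 1, 1, 1, 1, 1]

```text
time_s: 9.97
tcp_pos: [0.6246, 0.0925, 0.2479]
eef_rot: [179.9, -0.0, -102.9]
contact_force: [0.3, -0.3, -0.1]
gripper_width: 0.0005
gripper_force: 0.0
```

```bash
python3 go.py .488 -.112 .25 -102.73
python3 - <<'E'
from dep import *
p,d=cams.capture("scene");Q=cloud("scene",d)
print("die",ext(Q,.070,.084,-.1,.01,0,.15),"tip",ext(Q,.11,.16,-.07,-.02,.04,.12))
E
```

```text
9.9667 [0.6246 0.0925 0.2479] [ 1.7994e+02 -2.0000e-02 -1.0289e+02] [ 0.3 -0.3 -0.1]
xyz [ 1.1489  0.438  -0.0095] yaw -0.0004
die (512, [-0.0805, 0.035, 0.0702], [-0.0401, 0.0862, 0.0761], [-0.0077, 0.1243, 0.0823]) tip (18, [-0.0473, 0.0784, 0.1297], [-0.0436, 0.0846, 0.1443], [-0.0404, 0.0856, 0.1567])
```

Both still aligned. Now back behind the push plate.

>>> step_arm:
  xyz:
    - [0.15, 0.08, 0]
    - [0.3, 0.16, 0]
    - [0.45, 0.24, 0]
    - [0.6, 0.32, 0]
    - [0.75, 0.4, 0]
    - [0.9, 0.44, 0]
    - [1, 0.44, 0]
    - [1, 0.44, 0]
    - [1, 0.44, 0]
  yaw: [0, 0, 0, 0, 0, 0, 0, 0, 0]
  claw: [1, 1, 1, 1, 1, 1, 1, 1, 1]

```text
time_s: 10.77
tcp_pos: [0.4941, -0.0837, 0.2484]
eef_rot: [180.0, -0.0, -103.0]
contact_force: [0.4, -1.0, 1.0]
gripper_width: 0.0003
gripper_force: 0.0
```

>>> step_arm:
  xyz:
    - [0.1, 0, 0]
    - [0.17, 0, 0]
    - [0.17, 0, 0]
    - [0.17, 0, 0.15]
    - [0.17, 0, 0.3]
    - [0.17, 0, 0.45]
    - [0.17, 0, 0.6]
    - [0.17, 0, 0.75]
    - [0.17, 0, 0.82]
    - [0.17, 0, 0.82]
    - [0.17, 0, 0.82]
  yaw: [0, 0, 0, 0, 0, 0, 0, 0, 0, 0, 0]
  claw: [1, 1, 1, 1, 1, 1, 1, 1, 1, 1, 1]

```text
time_s: 11.68
tcp_pos: [0.4871, -0.1154, 0.0841]
eef_rot: [179.9, -0.1, -102.8]
contact_force: [-0.5, 0.6, 0.8]
gripper_width: 0.0007
gripper_force: 0.0
```

```bash
python3 go.py .4948 -.0786 .0845 -102.73
```

```text
11.6833 [ 0.4871 -0.1154  0.0841] [ 1.7987e+02 -6.0000e-02 -1.0282e+02] [-0.5  0.6  0.8]
xyz [-0.1879  0.0033 -0.0022] yaw -0.0003
```

>>> step_arm:
  xyz:
    - [-0.06, 0, 0]
    - [-0.12, 0, 0]
    - [-0.16, 0, 0]
    - [-0.18, 0, 0]
    - [-0.2, 0, 0]
    - [-0.23, 0, 0]
    - [-0.27, 0, 0]
    - [-0.31, 0, 0]
    - [-0.35, 0, 0]
    - [-0.39, 0, 0]
    - [-0.43, 0, 0]
    - [-0.47, 0, 0]
    - [-0.5, 0, 0]
    - [-0.52, 0, 0]
    - [-0.54, 0, 0]
    - [-0.55, 0, 0]
    - [-0.555, 0, 0]
  yaw: [0, 0, 0, 0, 0, 0, 0, 0, 0, 0, 0, 0, 0, 0, 0, 0, 0]
  claw: [1, 1, 1, 1, 1, 1, 1, 1, 1, 1, 1, 1, 1, 1, 1, 1, 1]

```text
time_s: 13.1
tcp_pos: [0.5112, -0.0098, 0.0847]
eef_rot: [179.9, -0.2, -102.8]
contact_force: [3.0, -24.1, 2.9]
gripper_width: 0.0001
gripper_force: 10.9
```

>>> step_arm:
  xyz:
    - [-0.005, 0, 0]
    - [-0.01, 0, 0]
    - [-0.015, 0, 0]
    - [-0.02, 0, 0]
    - [-0.025, 0, 0]
    - [-0.025, 0, 0]
  yaw: [0, 0, 0, 0, 0, 0]
  claw: [1, 1, 1, 1, 1, 1]

```text
time_s: 13.6
tcp_pos: [0.511, -0.0096, 0.0848]
eef_rot: [179.8, -0.6, -102.9]
contact_force: [5.7, -45.0, 4.2]
gripper_width: -0.0002
gripper_force: 21.4
```

It's stopped at the end stop. I'll back off and check.

>>> step_arm:
  xyz:
    - [0.03, 0, 0]
    - [0.08, 0, 0]
    - [0.15, 0, 0]
    - [0.2, 0, 0]
    - [0.2, 0, -0.15]
    - [0.2, 0, -0.3]
    - [0.2, 0, -0.5]
    - [0.2, 0, -0.7]
    - [0.2, 0, -0.8]
    - [0.2, 0, -0.8]
    - [0.2, 0, -0.8]
    - [0.2, 0, -0.8]
  yaw: [0, 0, 0, 0, 0, 0, 0, 0, 0, 0, 0, 0]
  claw: [1, 1, 1, 1, 1, 1, 1, 1, 1, 1, 1, 1]

```text
time_s: 14.6
tcp_pos: [0.5035, -0.0417, 0.2441]
eef_rot: [179.9, 0.0, -102.9]
contact_force: [-0.3, -0.3, -0.2]
gripper_width: 0.0004
gripper_force: 0.0
```

Run:
```python
from dep import *
import cv2
p,d=cams.capture("scene");Q=cloud("scene",d);cv2.imwrite("pics/c5.png",cv2.resize(p[190:370,220:400],None,fx=3.2,fy=3.2,interpolation=cv2.INTER_CUBIC))
print("die",ext(Q,.070,.084,-.1,.01,.06,.25));print("plate",ext(Q,.10,.118,-.1,.01,-.05,.03));print("slab",ext(Q,.030,.042,-.08,-.01,-.03,.25));print("cap",ext(Q,.188,.205,0,.1,0,.15))
```

```text
die (562, [-0.0802, 0.1064, 0.0703], [-0.044, 0.1543, 0.0759], [-0.0087, 0.2196, 0.0824])
plate (128, [-0.0779, -0.032, 0.1004], [-0.0447, -0.0222, 0.1109], [-0.0099, -0.0169, 0.1177])
slab (696, [-0.0791, -0.0225, 0.0306], [-0.0433, 0.0426, 0.0365], [-0.0103, 0.2247, 0.0417])
cap (157, [0.0134, 0.0671, 0.1882], [0.0465, 0.0853, 0.1953], [0.0633, 0.1022, 0.2011])
```

View pics/c5.png

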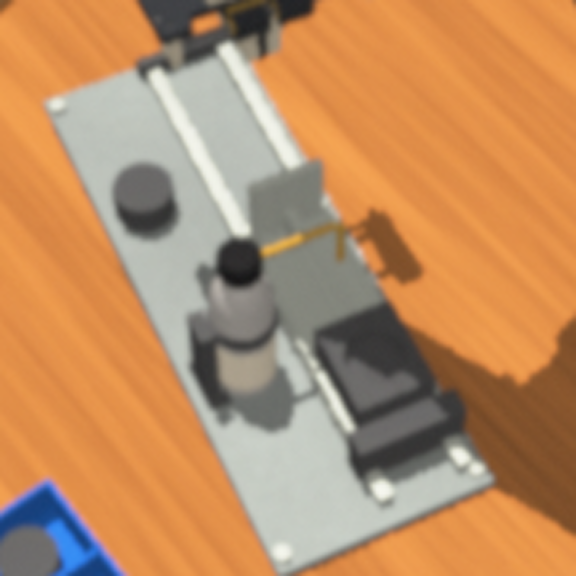

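The slab rests against the end stop at about (400,420), the cap is up and the gripper touches nothing. The 45 N reaction with no movement confirms it is home.

```bash
python3 -c "
from plant import job;print(job.close_job())"
```

```text
the job is handed in; nothing more can be done
None
```

The job is handed in, with no verdict returned: I stopped the hollow about 2 mm from the point below the spout tip, pressed the cap fully down and let it spring back, then pushed the shuttle home against the end stop, with no contact on the other things (only the spare die was in my final view); the last push peaked at about 45 N on the fingertips, over the 40 N limit stated for the arm and gripper body.

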